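# Hold the calibration weight ready over the balance pan

## Robot

A 6-joint arm with a two-finger parallel gripper is mounted at the origin on a cart in front of the work surface, level with it; the furniture and walls round the work are solid. World frame = base frame: x ahead of the robot, y to its left, z up, the work surface at z = 0. Lengths are in m, angles in rad, forces in N, time in s.
With the tool pointing down it reaches from about 0.25 to 0.725 m from the base axis. Payload 9.7 kg.
Tool frame: the origin (TCP) lies between the finger pads; the fingertips stand 19 mm ahead of it and the grasp point (between the pads) is the TCP; x points along the fingers, y is the direction in which the jaws open and shut, and the axes are right-handed (so a half turn about x gives the same grasp; the last joint's range is limited). The gripper opens to 85 mm and grips with 20 to 120 N. Pads are 22 mm wide; open, the fingers measure 114 mm over their backs; the gripper's body (76 mm by 85 mm) begins 54 mm behind the grasp point. The pads swing forward as they close: fully open they stand 13 mm farther back than shut.
Start: joints at [1.286, 0.087, 0.176, 1.66, 0, 1.571], TCP at [0.155, 0.528, 0.25] pointing down, gripper open.
Joint ranges: [-3.13, 3.13], [-0.85, 1.81], [-1.15, 1.24], [-2.2, 2.28], [-1.44, 1.52], [-3.14, 3.14]. Speed limits (rad/s): [2.22, 2.22, 2.57, 3.14, 3.14, 3.14].

## Interface

Orientations are given as a unit quaternion [w, x, y, z].
In Python, from station import telemetry, vision, bot gives the robot as it stands.
- The arm moves only by the shell command python3 -m creep 'ROWS' [FORCE]. ROWS is JSON, a list of rows, each an object with "claw": the opening in per cent of the stroke, from 0 (shut) to 100 (fully open); "translation": the shift along the tool's x, y, z in m, a list of three; "twist": the turn about the tool's x in rad. In form: [{"claw": claw, "translation": [tx, ty, tz], "twist": twist}, ...]. A call has 1 to 12 rows; each row is the pose to reach, as a shift and turn from the pose commanded when the call began, along the tool's axes at that moment; what a row does not reach only later rows make up. A row lasts 1/8 s, in which the tool goes at most 62.5 mm and 10.7 degrees, less where a joint would pass 70% of its speed; a pose out of reach is approached as far as the arm can. A call with a gripper value outside its range is refused whole. The fingers move at their own pace and stop on an object; FORCE is the grip in N (left out, the last holds). Time passes only in rows, so rows that repeat a pose let the fingers close. It gives the time, the measured TCP pose, the force and the opening at its end, in the units of the state.
- telemetry.get_obs(): the state, without advancing time (a new reading comes with each control period).
- vision.camera(name): name is "scene" or "side" or "wrist"; returns a dict with "img" (384x512x3 uint8, red, green, blue), "vertical_fov" (degrees; the focal length in pixels is half the picture's height over the tangent of half this angle, whatever the lens; pixels are square), "cx", "cy" (the principal point, pixels), "pose" (4x4, takes a point from camera to world coordinates); the wrist camera has in their place "mount" (4x4, takes a point from camera to tool coordinates, whose origin is the TCP and whose axes are the tool frame's). Camera axes: x right, y up, looking along -z (the intrinsics and any distortion apply to the point x, -y, -z); pixel columns grow to the right and rows downward; lengths in m; the calibration is good to about 2 mm. A picture is of the moment at which its call begins: read the wrist's pose just before it. There is no depth.
- bot.finish_job(): hands the job in, once; it reports no verdict.
The state is a dict: "time_s": time; "qpos": joint angles; "joint_vel": joint speeds; "tau": joint torques, N m; "position": TCP position; "tool_rot": TCP orientation; "ft_force": force on the tool from outside, world axes, zero at the start; "moment": the same for the moment, N m; "grip_width": opening from 0.0 (shut) to 1.0 (fully open).
Only numpy, scipy, OpenCV 4.12 (cv2) and the standard library are available. Lean on these libraries where they do the work, as an engineer would, in place of code of your own. Each camera call takes 0.05 s, during which the arm holds its last target.

## Task

Get the balance ready for its zero check: slide the flat cover off its weighing well all the way back to the stop, then take the largest of the three calibration weights, carry it over the rack of vials and finish while still holding it upright and still over the middle of the pan, about 1 cm above it, so that its foot is down inside the well. The weight must never touch the pan or any other part of the balance, it is not put down or let go at the end, and the vials, the beaker, the flask and the other two weights stay undisturbed.

Things in the scene. Friction and masses are not known exactly. Their poses are not given: they have to be found in the camera images.
- balance: White balance, fixed. Origin on the bench under the pan centre; x points from the well to the rear deck, z up (mm below). Body x -105 to 180, y +-85, top z 62. Square well 120 x 120, floor z 32, centred on the origin; in it a round steel pan, 80 diameter, top z 40 (22 below the well rim). Rails along the well and deck, y +-60 to +-70, rise to z 71, display and keys at the front to z 65.
- pan_center (a point): Centre of the pan's upper face (x, y and z axes as the balance's).
- cover (a joint): Slide of the flat grey cover (118 x 124 x 5 mm, top z 68 mm) along the balance +x: 0 = well covered, 0.115 m = at the stop on the rear deck, well open. Starts between 0 and 0.025. About 1.5 N friction, slight damping; stays where left.
- cover_grip (a point): Centre of the top edge (20 mm above the cover's upper face, z 88 on the balance) of the upright black grip in the middle of the cover: 12 mm thick along the slide (balance x), 60 mm wide along y. It moves with the cover; it can be pinched from above or pushed.
- large_weight: The largest, brass-coloured calibration weight: cylinder with a rounded shoulder and a round knob on top. Origin: centre of its underside, z up. 28 mm diameter up to 26 mm, knob 16 mm diameter from 25 to 35 mm height; 0.2 kg, may vary by a fifth. Stands in one of the three places of the tray.
- middle_weight: The middle, brass-coloured calibration weight: cylinder with a rounded shoulder and a round knob on top. Origin: centre of its underside, z up. 22 mm diameter, 31 mm tall. A bystander.
- small_weight: The smallest, brass-coloured calibration weight: cylinder with a rounded shoulder and a round knob on top. Origin: centre of its underside, z up. 18 mm diameter, 27 mm tall. A bystander.
- weight_tray: Fixed shallow wooden tray, 206 (its x) x 66 (its y) mm, rim 12 mm high, floor at z 4 mm. Origin: centre of its underside. The weights stand in a row along its x axis, 70 mm apart, at x -70, 0 and +70 mm (give or take 5 mm), in any order.
- vial_rack: Fixed white block 150 (its x) x 46 x 30 mm high with three holes along its x, each with a vial; it stands between tray and balance. Origin: centre of its underside.
- vial_a: Capped sample vial, 27 mm diameter, 59 mm tall, standing in the rack at its x -47 mm (top 69 mm over the bench). Origin: centre of its underside.
- vial_b: The same, in the rack's middle hole.
- vial_c: The same, at the rack's x +47 mm.
- beaker: Glass beaker, 70 mm diameter, 92 mm tall, behind the rack. Origin: centre of its underside.
- flask: Stoppered conical flask, 66 mm diameter, 111 mm tall, at the back beyond the tray. Origin: centre of its underside.
Not all that is in view belongs to the job. What is shaped like the vial_c but red is not meant. What is shaped like the large_weight but green is not meant.

How it is judged:
By the outcome, as a careful person would: the job done as asked, in the order asked, and still so for the second after the job is handed in, while the arm keeps its last pose, push and grip.
It also fails if it takes over 64 s, if anything falls off the work surface, if the arm or the gripper's body presses on something with over 40 N, if the wrist force passes 120 N, or if a joint passes its speed limit or range.

## Working session

There is one attempt and no reset: what is moved stays moved. The work goes in short steps, Python scripts to look and compute and a shell command to move; the robot and the scene stay as the last step left them, time stands still between calls to the robot, and variables do not carry over. Pictures are saved under pics/ and viewed, and the job is handed in when it is done.

```bash
ls; mkdir -p pics
python3 - <<'E'
from station import telemetry, vision, bot
import cv2
print(telemetry.get_obs())
for n in ["scene","side","wrist"]:
    c=vision.camera(n); cv2.imwrite(f"pics/{n}0.png",c["img"][:,:,::-1])
    print(n,{k:v for k,v in c.items() if k!="img"})
E
```

```text
pics
{'time_s': 0.0, 'qpos': array([1.28601235e+00, 8.74536382e-02, 1.75139327e-01, 1.65981770e+00,
       2.40121631e-05, 1.57079002e+00]), 'joint_vel': array([-0.0002884 ,  0.00139179, -0.00147646,  0.00062543, -0.00011171,
        0.00100087]), 'tau': array([ 1.91016697e-03, -5.20393145e+01,  4.64798212e+01,  1.65253709e-02,
        1.09475138e-05, -2.13842503e-05]), 'position': array([0.1544574 , 0.5276474 , 0.24958927]), 'tool_rot': array([ 0.69987516,  0.09987797,  0.700026  , -0.10081047]), 'ft_force': array([-0.19110846,  0.68695562,  0.46139401]), 'moment': array([ 0.00842742, -0.04839341,  0.00146502]), 'grip_width': 1.0053721025716946}
scene {'vertical_fov': 56.204402593125444, 'cx': 252.00103814523433, 'cy': 190.26767333539982, 'pose': array([[-0.63064279,  0.34815896, -0.69359571, -0.13703427],
       [-0.77598117, -0.26911716,  0.570464  ,  0.48506278],
       [ 0.01195365,  0.89797622,  0.4398816 ,  0.50713828],
       [ 0.        ,  0.        ,  0.        ,  1.        ]])}
side {'vertical_fov': 48.068147964103524, 'cx': 260.12977153818315, 'cy': 188.76462199018272, 'pose': array([[ 0.86504747,  0.27961774, -0.41654147, -0.00342357],
       [-0.50165559,  0.47237427, -0.72470975, -1.05797801],
       [-0.00587823,  0.83586869,  0.54889797,  0.83601841],
       [ 0.        ,  0.        ,  0.        ,  1.        ]])}
wrist {'vertical_fov': 59.541751696988584, 'cx': 260.397986880172, 'cy': 194.44070218124577, 'mount': array([[ 5.87651715e-04,  2.87742226e-01, -9.57707714e-01,
        -1.24531971e-01],
       [ 9.99999600e-01, -8.14607719e-04,  3.68854126e-04,
         1.26796767e-03],
       [-6.74021189e-04, -9.57707548e-01, -2.87742590e-01,
        -7.18470635e-02],
       [ 0.00000000e+00,  0.00000000e+00,  0.00000000e+00,
         1.00000000e+00]])}
```

View pics/scene0.png

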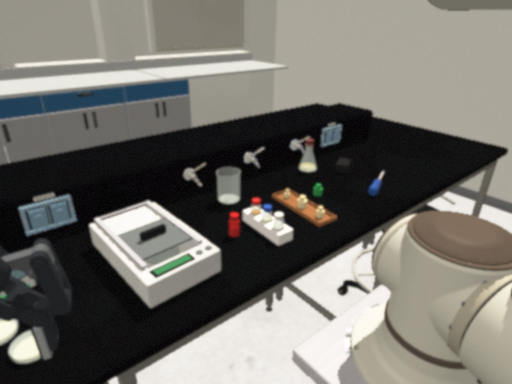

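View pics/side0.png

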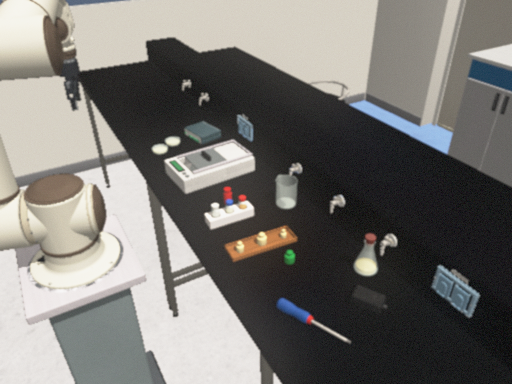

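View pics/wrist0.png

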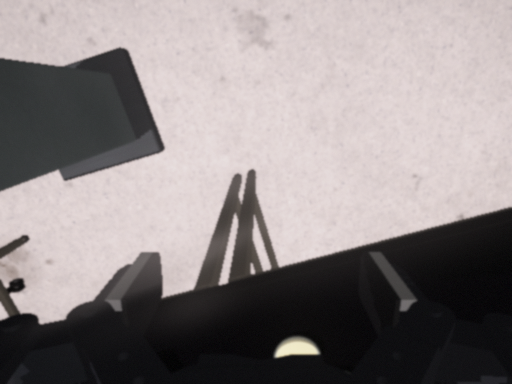

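```bash
cat > h.py <<'E'
import numpy as np, cv2
from station import telemetry, vision, bot
from scipy.spatial.transform import Rotation as R
def cam(n):
    o=telemetry.get_obs(); c=vision.camera(n)
    if n=="wrist":
        T=np.eye(4);T[:3,:3]=R.from_quat(np.array(o["tool_rot"]),scalar_first=True).as_matrix();T[:3,3]=o["position"]
        c["pose"]=T@c["mount"]
    c["f"]=c["img"].shape[0]/2/np.tan(np.radians(c["vertical_fov"])/2)
    return c
def ray(c,u,v):
    d=np.array([(u-c["cx"])/c["f"],-(v-c["cy"])/c["f"],-1.]);d=c["pose"][:3,:3]@d
    return c["pose"][:3,3],d/np.linalg.norm(d)
def plane(c,u,v,z):
    o,d=ray(c,u,v);return o+d*(z-o[2])/d[2]
def tri(rs):
    A=sum(np.eye(3)-np.outer(d,d) for o,d in rs);b=sum((np.eye(3)-np.outer(d,d))@o for o,d in rs)
    p=np.linalg.solve(A,b);return p,[np.linalg.norm(np.cross(p-o,d)) for o,d in rs]
def proj(c,p):
    q=np.linalg.inv(c["pose"])@np.append(p,1);return c["cx"]+c["f"]*q[0]/-q[2],c["cy"]-c["f"]*q[1]/-q[2]
def crop(c,x0,y0,x1,y1,s,fn):
    im=cv2.resize(c["img"][y0:y1,x0:x1,::-1],None,fx=s,fy=s,interpolation=cv2.INTER_CUBIC)
    for x in range((x0+19)//20*20,x1,20):
        cv2.line(im,((x-x0)*s,0),((x-x0)*s,5),(0,255,255),1);cv2.putText(im,str(x),((x-x0)*s,15),0,.35,(0,255,255))
    for y in range((y0+19)//20*20,y1,20):
        cv2.line(im,(0,(y-y0)*s),(5,(y-y0)*s),(0,255,255),1);cv2.putText(im,str(y),(6,(y-y0)*s),0,.35,(0,255,255))
    cv2.imwrite(fn,im)
E
python3 - <<'E'
from h import *
c=cam("scene");crop(c,80,150,345,310,3,"pics/s1.png")
c=cam("side");crop(c,150,120,310,270,4,"pics/d1.png")
E
```

```text
(no output)
```

View pics/s1.png

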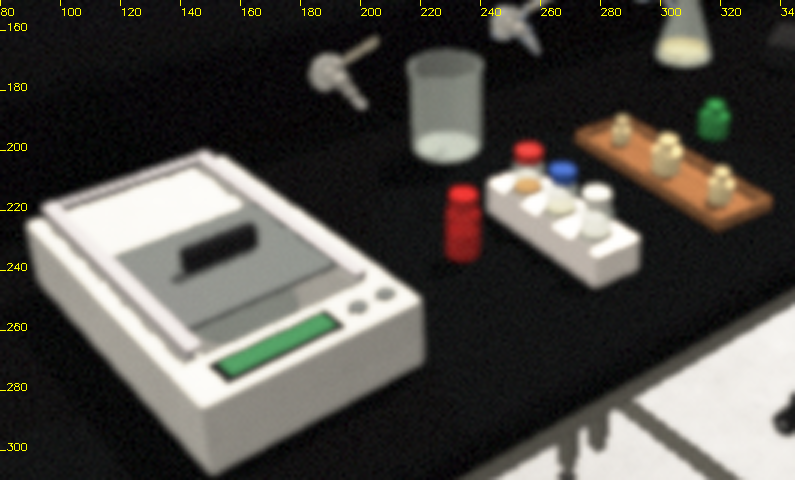

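View pics/d1.png

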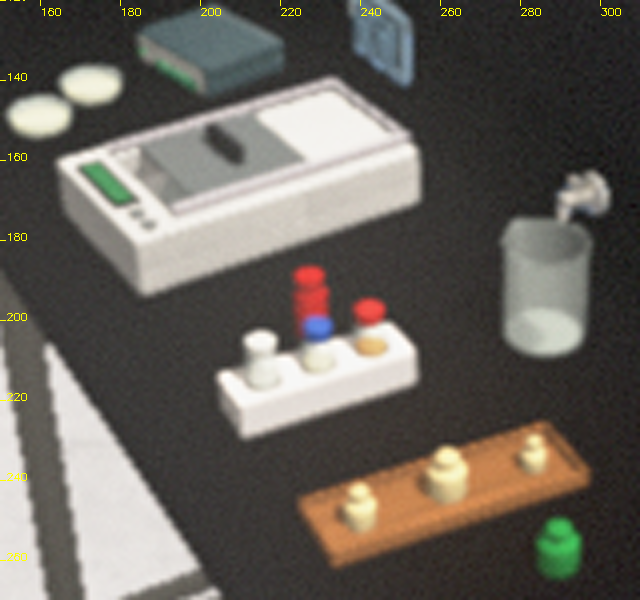

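Run:
```python
from h import *
np.set_printoptions(precision=4,suppress=True)
s=cam("scene");d=cam("side")
def P(n,a,b,z):
    r=[];
    if a: r.append(ray(s,*a));print(n,"scene",plane(s,*a,z)[:2],end=" ")
    if b: r.append(ray(d,*b));print("side",plane(d,*b,z)[:2],end=" ")
    if a and b: print("tri",*tri(r),end="")
    print()
P("front-left top",(147.5,286),(165,160),.062)
P("front-right top",(221,249),(184.5,179),.062)
P("rear-right top",None,(255,156.5),.062)
P("rear-left",(89,224),None,.062)
P("grip top mid",(152.5,229.5),(203,151),.088) 
P("weight mid knob",(302.5,195.5),(261.5,232),.037)
P("weight mid base",(302,207),(261,243),.006)
P("near w knob",(320.5,206.5),(239.5,241),.034)
P("far w knob",(287.5,189.5),(283.3,229.5),.03)
P("vialA red",(256.5,198),(241,195.5),.069)
P("vialB blue",(267.5,204),(229,200.5),.069)
P("vialC white",(279,211.5),(214.5,204.5),.069)
P("tray near corner",(318,226.5),(233,261),.012)
P("red",(234.5,213),(227,187),.059)
P("green",(318.5,185),(289.5,250),.037)
```

```text
front-left top scene [0.3745 0.3068] side [0.3808 0.3068] tri [0.3792 0.3061 0.0607] [np.float64(0.002154130669283625), np.float64(0.002154130669283618)]
front-right top scene [0.3865 0.1369] side [0.3931 0.1472] tri [0.3879 0.1382 0.0651] [np.float64(0.0033590320297420353), np.float64(0.0033590320297418965)]
side [0.6767 0.1616] 
rear-left scene [0.6589 0.3225] 
grip top mid scene [0.5059 0.2323] side [0.5106 0.2539] tri [0.5016 0.2356 0.0951] [np.float64(0.003685079779693837), np.float64(0.0036850797796936148)]
weight mid knob scene [ 0.488  -0.2187] side [ 0.4905 -0.2049] tri [ 0.4846 -0.2126  0.0423] [np.float64(0.0022919878332961943), np.float64(0.0022919878332962077)]
weight mid base scene [ 0.4786 -0.2101] side [ 0.4826 -0.2153] tri [ 0.4828 -0.2138  0.0038] [np.float64(0.0009607006435109354), np.float64(0.0009607006435109638)]
near w knob scene [ 0.4149 -0.2137] side [ 0.4175 -0.2049] tri [ 0.4137 -0.21    0.0374] [np.float64(0.0018787530972106173), np.float64(0.0018787530972106694)]
far w knob scene [ 0.5534 -0.2224] side [ 0.5567 -0.2202] tri [ 0.5546 -0.2223  0.0308] [np.f
[... 302 characters left out ...]
 0.0733] [np.float64(0.0007838624995613049), np.float64(0.0007838624995612315)]
vialC white scene [ 0.4201 -0.0607] side [ 0.4135 -0.0501] tri [ 0.4125 -0.0544  0.0734] [np.float64(0.0012972377768410742), np.float64(0.001297237776841053)]
tray near corner scene [ 0.3718 -0.1578] side [ 0.3736 -0.248 ] tri [ 0.4001 -0.2037 -0.0267] [np.float64(0.008299258130313436), np.float64(0.008299258130313434)]
red scene [0.4959 0.0203] side [0.4972 0.033 ] tri [0.4922 0.0243 0.0637] [np.float64(0.0017430249564885435), np.float64(0.0017430249564884897)]
green scene [ 0.5076 -0.31  ] side [ 0.5177 -0.3126] tri [ 0.5143 -0.3146  0.0361] [np.float64(0.0034091901702117807), np.float64(0.0034091901702119243)]
```

Run:
```python
from h import *
np.set_printoptions(precision=4,suppress=True)
o=telemetry.get_obs();Rm=R.from_quat(o["tool_rot"],scalar_first=True).as_matrix();print(Rm)
for yaw in (0,3.,-180+3.):
    a=np.radians(yaw); y=np.array([-np.sin(a),np.cos(a),0])
    x=np.array([0,0,-1.]); 
    # twist t: y' = cos t*y + sin t*z
    print(yaw, np.arctan2(y@Rm[:,2],y@Rm[:,1]))
for p in [(0.38,0.235,0.25)]:
    print(Rm.T@(np.array(p)-o["position"]))
```

```text
[[-0.0001  0.2809  0.9597]
 [-0.0003  0.9597 -0.2809]
 [-1.     -0.0003 -0.    ]]
0 -0.2847782194445576
3.0 -0.3371380992350055
-177.0 2.8044545543547876
[ 0.0002 -0.2177  0.2987]
```

```bash
python3 -m creep '[{"claw":100,"translation":[0,-0.035,0.05],"twist":-0.05},{"claw":80,"translation":[0,-0.07,0.1],"twist":-0.1},{"claw":50,"translation":[0,-0.105,0.15],"twist":-0.16},{"claw":20,"translation":[0,-0.14,0.2],"twist":-0.22},{"claw":0,"translation":[0,-0.175,0.25],"twist":-0.28},{"claw":0,"translation":[0,-0.21,0.3],"twist":-0.32},{"claw":0,"translation":[0,-0.21,0.31],"twist":-0.32},{"claw":0,"translation":[0,-0.21,0.31],"twist":-0.32}]'
python3 - <<'E'
from h import *
c=cam("wrist");crop(c,0,0,512,384,1,"pics/w1.png");print(telemetry.get_obs()["qpos"])
E
```

```text
time_s: 1.35
position: [0.3934, 0.2391, 0.2502]
tool_rot: [0.707, -0.012, 0.707, 0.012]
ft_force: [0.3, 0.4, 0.1]
grip_width: -0.004
[ 5.47613838e-01 -1.26459768e-01 -3.42607751e-02  1.66343142e+00
  3.06112459e-04  5.12772608e-01]
```

View pics/w1.png

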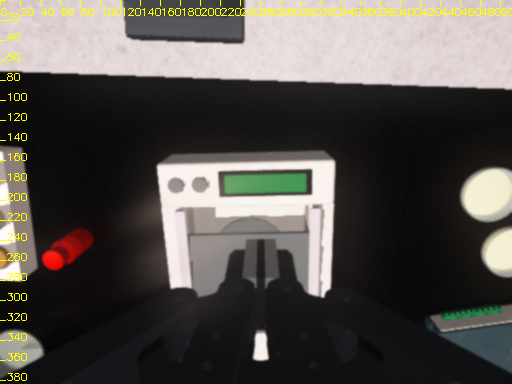

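Run:
```python
from h import *
c=cam("wrist");crop(c,145,140,350,310,3,"pics/w2.png")
```

```text
(no output)
```

View pics/w2.png

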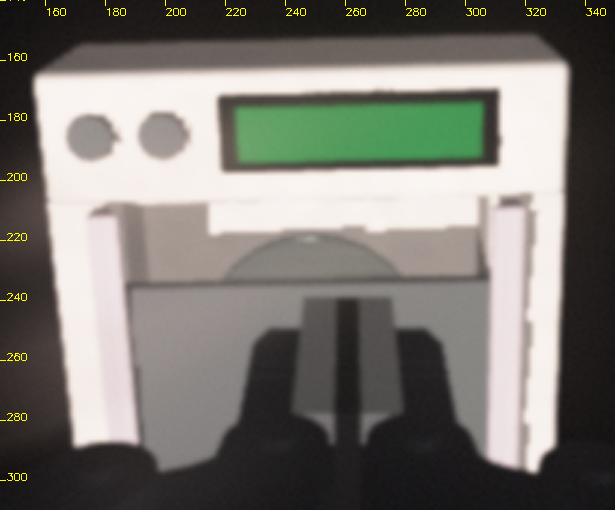

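Run:
```python
from h import *
np.set_printoptions(precision=4,suppress=True)
c=cam("wrist")
for n,u,v,z in [("frR",157,165,.062),("frL",334.3,162,.062),("sideR mid",168.5,280,.062),("sideL",331,260,.062),("cover R",187.5,234.5,.068),("cover L",308,232.5,.068),("well front R",209,218,.04),("panfront",248,217.5,.04),("railR in",180,211,.071),("railL in",307,208,.071),("railR in far",192,288,.071)]:
    print(n,plane(c,u,v,z))
```

```text
frR [0.3892 0.1424 0.062 ]
frL [0.3802 0.3101 0.062 ]
sideR mid [0.5123 0.1481 0.062 ]
sideL [0.4827 0.3169 0.062 ]
cover R [0.4569 0.1708 0.068 ]
cover L [0.4504 0.2898 0.068 ]
well front R [0.4495 0.188  0.04  ]
panfront [0.4474 0.2294 0.04  ]
railR in [0.4314 0.1649 0.071 ]
railL in [0.4239 0.2864 0.071 ]
railR in far [0.5153 0.1745 0.071 ]
```

```bash
cat >> h.py <<'E'
YAW=np.radians(3.07);O=np.array([.4896,.2319,0]);BX=np.array([np.cos(YAW),np.sin(YAW),0]);BY=np.array([-np.sin(YAW),np.cos(YAW),0])
def B(x,y,z): return O+BX*x+BY*y+np.array([0,0,z])
def toB(p): d=np.array(p)-O; return np.array([d@BX,d@BY,d[2]])
def go(p,yaw=YAW):
    o=telemetry.get_obs();Rm=R.from_quat(o["tool_rot"],scalar_first=True).as_matrix()
    y=np.array([-np.sin(yaw),np.cos(yaw),0])
    print("shift",np.round(Rm.T@(np.array(p)-o["position"]),4),"twist",round(np.arctan2(y@Rm[:,2],y@Rm[:,1]),4),"t",o["time_s"],"B",np.round(toB(o["position"]),4),"F",np.round(o["ft_force"],1),"g",round(o["grip_width"],3))
E
python3 -c "
from h import *
go(B(-.016,0,.094))"
```

```text
shift [ 0.1562 -0.0121  0.081 ] twist -0.0168 t 1.5 B [-0.0967  0.0135  0.2502] F [-0.   0.3  0.3] g 0.002
```

```bash
python3 -m creep '[{"claw":0,"translation":[0.04,-0.006,0.04],"twist":-0.017},{"claw":0,"translation":[0.08,-0.012,0.08],"twist":-0.017},{"claw":0,"translation":[0.115,-0.012,0.081],"twist":-0.017},{"claw":0,"translation":[0.125,-0.012,0.081],"twist":-0.017},{"claw":0,"translation":[0.125,-0.012,0.081],"twist":-0.017}]'
python3 - <<'E'
from h import *
go(B(-.016,0,.094))
c=cam("scene");crop(c,80,130,240,290,4,"pics/s2.png")
c=cam("side");crop(c,150,80,290,200,4,"pics/d2.png")
E
```

```text
time_s: 2.12
position: [0.4737, 0.2308, 0.1257]
tool_rot: [0.707, -0.019, 0.707, 0.019]
ft_force: [0.4, -0.2, 0.2]
grip_width: -0.002
shift [ 0.0317  0.0002 -0.0001] twist 0.0001 t 2.125 B [-0.0159 -0.0002  0.1257] F [ 0.4 -0.2  0.2] g -0.002
```

View pics/s2.png

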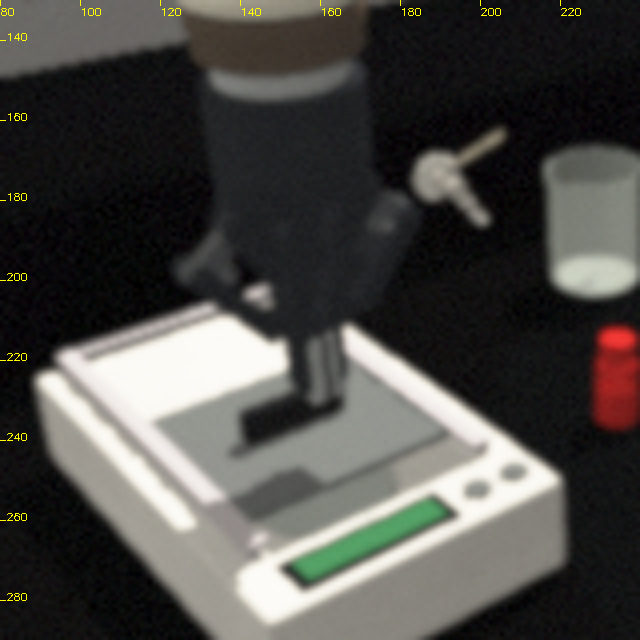

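View pics/d2.png

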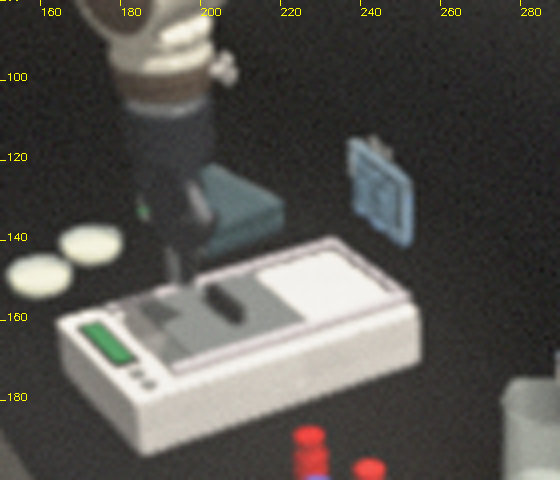

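```bash
python3 -m creep '[{"claw":0,"translation":[0.015,0,0],"twist":0},{"claw":0,"translation":[0.031,0,0],"twist":0},{"claw":0,"translation":[0.031,0,0.01],"twist":0},{"claw":0,"translation":[0.031,0,0.022],"twist":0},{"claw":0,"translation":[0.031,0,0.035],"twist":0},{"claw":0,"translation":[0.031,0,0.05],"twist":0},{"claw":0,"translation":[0.031,0,0.065],"twist":0},{"claw":0,"translation":[0.031,0,0.08],"twist":0},{"claw":0,"translation":[0.031,0,0.09],"twist":0},{"claw":0,"translation":[0.031,0,0.098],"twist":0},{"claw":0,"translation":[0.031,0,0.104],"twist":0}]'
python3 - <<'E'
from h import *
go(B(.098,0,.094))
c=cam("scene");crop(c,80,130,240,290,4,"pics/s3.png")
E
```

```text
time_s: 3.6
position: [0.5787, 0.2355, 0.0943]
tool_rot: [0.707, -0.018, 0.707, 0.018]
ft_force: [-1.2, 1.7, 1.0]
grip_width: 0.004
shift [0.0003 0.0012 0.0088] twist -0.0014 t 3.6 B [ 0.0892 -0.0011  0.0943] F [-1.2  1.7  1. ] g 0.004
```

View pics/s3.png

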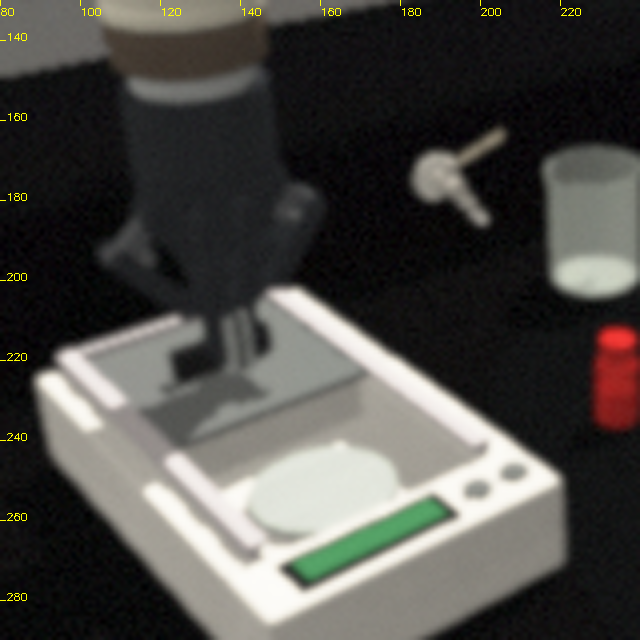

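Cover is moving back (front edge at about (120-150, 235)), with the steel pan visible. I'll continue slowly to the stop, watching force.

```bash
python3 -m creep '[{"claw":0,"translation":[0,0,0.003],"twist":0},{"claw":0,"translation":[0,0,0.006],"twist":0},{"claw":0,"translation":[0,0,0.008],"twist":0},{"claw":0,"translation":[0,0,0.008],"twist":0}]'
python3 - <<'E'
from h import *
go(B(.098,0,.094))
E
```

```text
time_s: 4.15
position: [0.5847, 0.2358, 0.0942]
tool_rot: [0.706, -0.019, 0.708, 0.018]
ft_force: [-11.2, -0.3, 4.3]
grip_width: -0.005
shift [0.0002 0.0012 0.0029] twist -0.001 t 4.15 B [ 0.0951 -0.0012  0.0942] F [-11.2  -0.3   4.3] g -0.005
```

```bash
python3 -m creep '[{"claw":0,"translation":[0,0,0.001],"twist":0},{"claw":0,"translation":[0,0,0.0015],"twist":0},{"claw":0,"translation":[0,0,0.0015],"twist":0}]'
python3 - <<'E'
from h import *
go(B(.098,0,.094))
E
```

```text
time_s: 4.53
position: [0.5848, 0.2357, 0.0942]
tool_rot: [0.705, -0.019, 0.709, 0.019]
ft_force: [-18.3, -2.3, 8.0]
grip_width: -0.003
shift [0.0002 0.0013 0.0027] twist -0.0006 t 4.525 B [ 0.0953 -0.0013  0.0942] F [-18.3  -2.3   8. ] g -0.003
```

```bash
python3 -m creep '[{"claw":0,"translation":[0,0,-0.015],"twist":0},{"claw":0,"translation":[-0.03,0,-0.03],"twist":0},{"claw":0,"translation":[-0.09,0,-0.05],"twist":0},{"claw":20,"translation":[-0.15,0,-0.1],"twist":0},{"claw":40,"translation":[-0.16,0,-0.16],"twist":0},{"claw":40,"translation":[-0.16,0,-0.20],"twist":0},{"claw":40,"translation":[-0.16,0,-0.20],"twist":0}]'
python3 - <<'E'
from h import *
go(B(-.1,0,.25))
c=cam("wrist");crop(c,130,140,350,320,3,"pics/w4.png")
c=cam("scene");crop(c,80,150,345,310,3,"pics/s4.png")
E
```

```text
time_s: 5.4
position: [0.3861, 0.2254, 0.2562]
tool_rot: [0.708, -0.018, 0.706, 0.02]
ft_force: [1.0, 0.1, -0.0]
grip_width: 0.398
shift [0.0062 0.0009 0.0036] twist 0.0002 t 5.4 B [-0.1037 -0.0009  0.2562] F [ 1.   0.1 -0. ] g 0.398
```

View pics/w4.png

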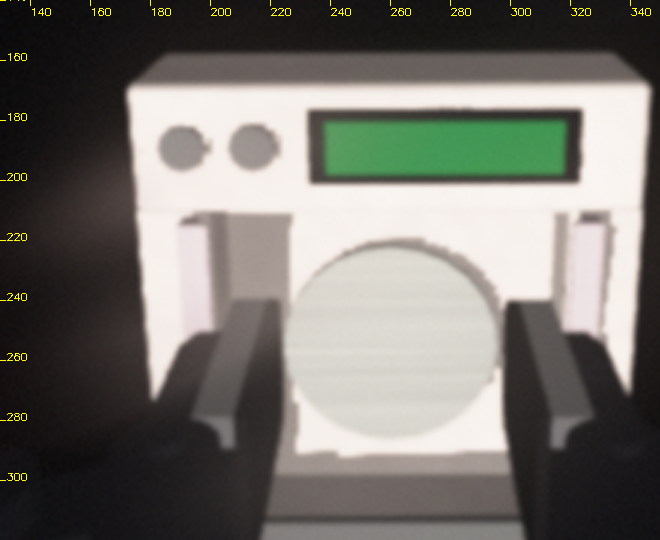

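View pics/s4.png

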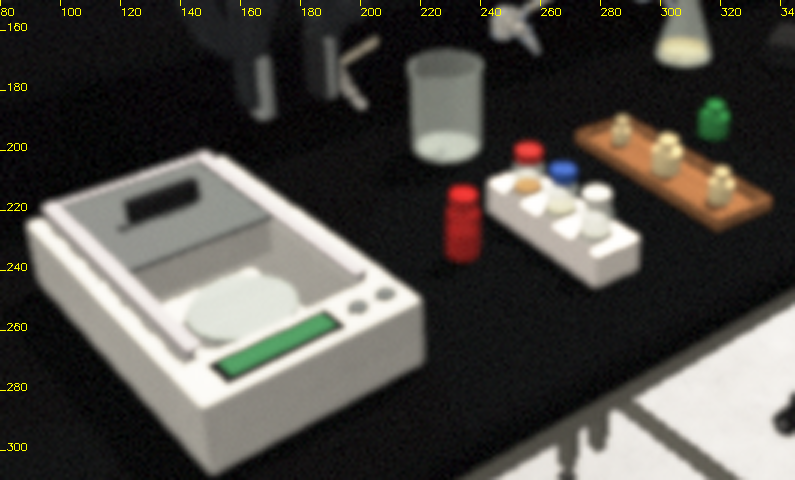

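Run:
```python
from h import *
np.set_printoptions(precision=4,suppress=True)
c=cam("wrist")
L=plane(c,224.7,254,.04);Rr=plane(c,296.3,252,.04);F=plane(c,261,222,.04);K=plane(c,261,285.7,.04)
print(L,Rr,F,K,np.linalg.norm(L-Rr),np.linalg.norm(F-K)); m=(L+Rr)/2; n=(F+K)/2; print(m,n,toB(m),toB(n))
a=plane(c,172.5,169.5,.062);b=plane(c,346.8,168.5,.062);print(a,b,np.linalg.norm(a-b),(a+b)/2+.105*BX)
print("cover front",plane(c,220,313,.068),toB(plane(c,260,313,.068)))
```

```text
[0.4905 0.192  0.04  ] [0.4838 0.2715 0.04  ] [0.4501 0.2303 0.04  ] [0.5285 0.2346 0.04  ] 0.07985946055366606 0.07852440051994755
[0.4871 0.2317 0.04  ] [0.4893 0.2325 0.04  ] [-0.0025 -0.      0.04  ] [-0.0002  0.0006  0.04  ]
[0.3918 0.1416 0.062 ] [0.3818 0.3095 0.062 ] 0.16827048482018717 [0.4916 0.2312 0.062 ]
cover front [0.5471 0.191  0.068 ] [ 0.0552 -0.0005  0.068 ]
```

```bash
python3 -m creep '[{"claw":40,"translation":[0,-0.03,0],"twist":0},{"claw":50,"translation":[0,-0.085,0],"twist":0.03},{"claw":60,"translation":[0,-0.145,0],"twist":0.06},{"claw":70,"translation":[0,-0.205,0],"twist":0.09},{"claw":70,"translation":[0,-0.265,0],"twist":0.14},{"claw":70,"translation":[0,-0.325,0],"twist":0.14},{"claw":70,"translation":[0,-0.38,0],"twist":0.14},{"claw":70,"translation":[0,-0.42,0],"twist":0.14},{"claw":70,"translation":[0,-0.435,0],"twist":0.14},{"claw":70,"translation":[0,-0.435,0],"twist":0.14},{"claw":70,"translation":[0,-0.435,0],"twist":0.14}]'
python3 - <<'E'
from h import *
go((.485,-.213,.12),np.radians(-5))
c=cam("wrist");crop(c,0,0,512,384,1,"pics/w5.png");crop(c,170,130,370,310,3,"pics/w5b.png")
E
```

```text
time_s: 6.92
position: [0.4109, -0.208, 0.2542]
tool_rot: [0.706, 0.031, 0.707, -0.031]
ft_force: [0.8, -0.3, 1.1]
grip_width: 0.7
shift [0.1342 0.0015 0.0743] twist 0.0002 t 6.925 B [-0.1021 -0.4351  0.2542] F [ 0.8 -0.3  1.1] g 0.7
```

View pics/w5.png

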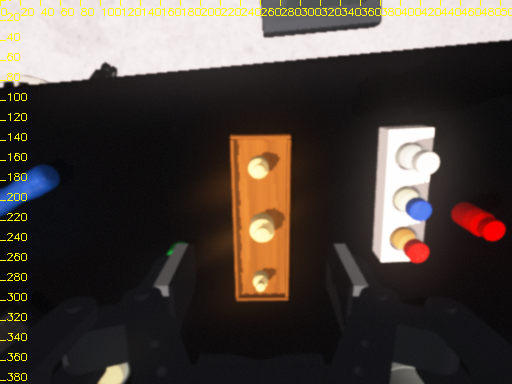

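View pics/w5b.png

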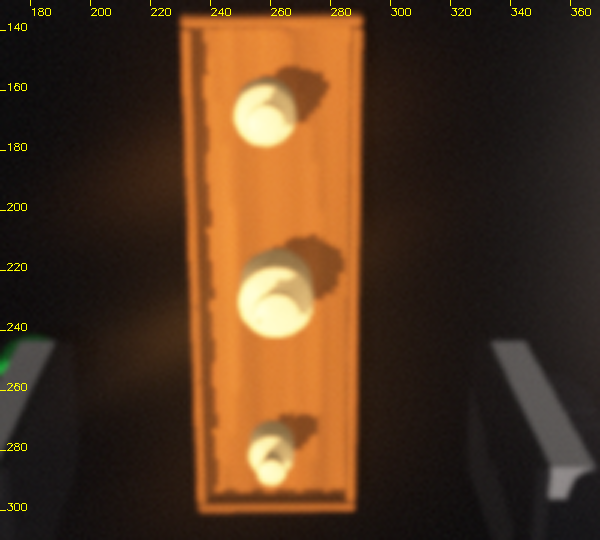

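Run:
```python
from h import *
c=cam("wrist")
print(plane(c,262.2,234.3,.039),plane(c,262,230.5,.027),[plane(c,249.3,231,.027)[1]-plane(c,274.7,231,.027)[1]])
print([plane(c,*p,.012) for p in [(230.5,136),(290.5,136),(236.5,300),(288.3,300)]])
```

```text
[ 0.48699234 -0.21159244  0.039     ] [ 0.48753698 -0.21180901  0.027     ] [np.float64(-0.028638289816439483)]
[array([ 0.38072366, -0.23698826,  0.012     ]), array([ 0.38630088, -0.17215328,  0.012     ]), array([ 0.58526431, -0.25227851,  0.012     ]), array([ 0.59084318, -0.18723241,  0.012     ])]
```

Run:
```python
from h import *
go((.487,-.2117,.12),np.radians(-5))
```

```text
shift [0.1345 0.0027 0.0761] twist 0.001 t 7.025 B [-0.1021 -0.4349  0.2545] F [-1.2  0.3 -1.3] g 0.701
```

```bash
python3 -m creep '[{"claw":70,"translation":[0.02,0.003,0.04],"twist":0},{"claw":70,"translation":[0.07,0.003,0.075],"twist":0},{"claw":70,"translation":[0.115,0.003,0.076],"twist":0},{"claw":65,"translation":[0.135,0.003,0.076],"twist":0},{"claw":65,"translation":[0.135,0.003,0.076],"twist":0},{"claw":65,"translation":[0.135,0.003,0.076],"twist":0}]'
python3 - <<'E'
from h import *
go((.487,-.2117,.032),np.radians(-5))
c=cam("wrist");crop(c,120,130,420,384,2,"pics/w6.png")
c=cam("side");crop(c,190,160,310,280,4,"pics/d6.png")
E
```

```text
time_s: 7.78
position: [0.4873, -0.2122, 0.1208]
tool_rot: [0.707, 0.031, 0.706, -0.031]
ft_force: [0.4, -0.0, 0.2]
grip_width: 0.648
shift [ 0.0888  0.0006 -0.0005] twist 0.0002 t 7.775 B [-0.0261 -0.4434  0.1208] F [ 0.4 -0.   0.2] g 0.648
```

View pics/w6.png

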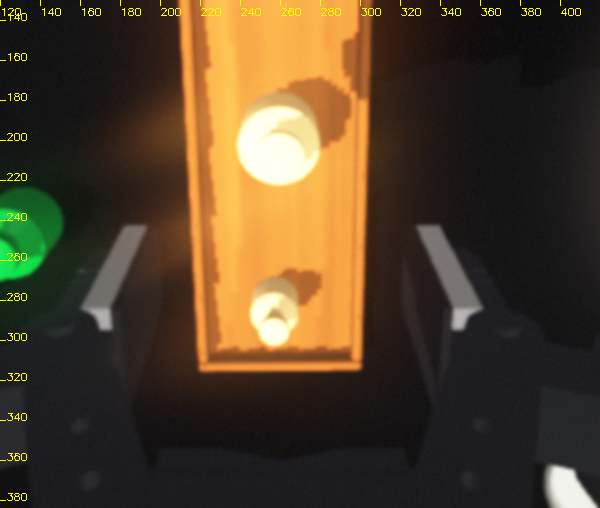

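View pics/d6.png

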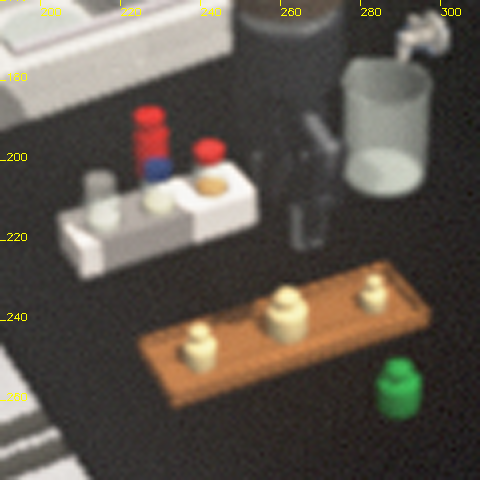

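Run:
```python
from h import *
c=cam("wrist")
print(plane(c,259,207.5,.039),plane(c,259,201.5,.027))
s=cam("side");print(proj(s,(.4873,-.2122,.1208)),proj(s,(.487,-.242,.105)),proj(s,(.487,-.182,.105)),proj(s,(.487,-.2117,.03)))
```

```text
[ 0.48682172 -0.2126132   0.039     ] [ 0.48662851 -0.21266108  0.027     ]
(np.float64(261.7005253621418), np.float64(210.5032266743751)) (np.float64(267.0353669276418), np.float64(220.58497112400443)) (np.float64(256.34534930219775), np.float64(209.63137487176414)) (np.float64(261.6460942605764), np.float64(235.521448972744))
```

```bash
python3 -m creep '[{"claw":65,"translation":[0.03,0,-0.0005],"twist":0},{"claw":65,"translation":[0.06,0,-0.0005],"twist":0},{"claw":65,"translation":[0.08,0,-0.0005],"twist":0},{"claw":65,"translation":[0.0885,0,-0.0005],"twist":0},{"claw":65,"translation":[0.0885,0,-0.0005],"twist":0},{"claw":50,"translation":[0.0885,0,-0.0005],"twist":0},{"claw":40,"translation":[0.0885,0,-0.0005],"twist":0},{"claw":30,"translation":[0.0885,0,-0.0005],"twist":0},{"claw":15,"translation":[0.0885,0,-0.0005],"twist":0},{"claw":10,"translation":[0.0885,0,-0.0005],"twist":0},{"claw":10,"translation":[0.0885,0,-0.0005],"twist":0}]' 50
python3 - <<'E'
from h import *
go((.4867,-.2125,.032),np.radians(-5))
c=cam("wrist");crop(c,120,130,420,384,2,"pics/w7.png")
c=cam("side");crop(c,190,160,310,280,4,"pics/d7.png")
E
```

```text
time_s: 9.35
position: [0.4866, -0.2127, 0.0317]
tool_rot: [0.707, 0.031, 0.706, -0.031]
ft_force: [-1.1, 0.8, 6.2]
grip_width: 0.288
shift [-0.0003  0.0002  0.0001] twist -0.0006 t 9.35 B [-0.0268 -0.4438  0.0317] F [-1.1  0.8  6.2] g 0.288
```

View pics/w7.png

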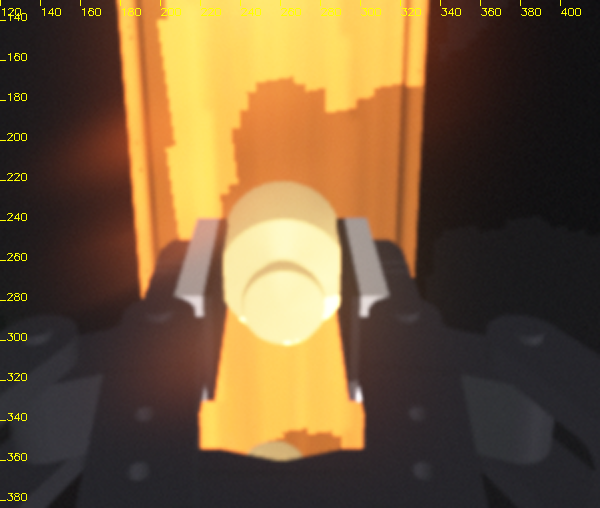

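View pics/d7.png

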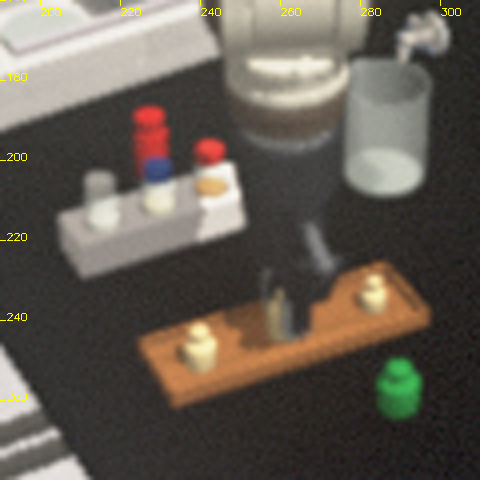

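```bash
python3 -m creep '[{"claw":5,"translation":[0,0,0],"twist":0},{"claw":5,"translation":[0,0,0],"twist":0}]' 60
python3 - <<'E'
from h import *
go((.4867,-.2125,.032),np.radians(-5))
c=cam("scene");crop(c,230,150,350,270,4,"pics/s7.png")
E
```

```text
time_s: 9.7
position: [0.4866, -0.2126, 0.0318]
tool_rot: [0.707, 0.031, 0.706, -0.031]
ft_force: [-1.7, -0.6, 6.3]
grip_width: 0.282
shift [-0.0002  0.0001  0.0001] twist -0.0005 t 9.7 B [-0.0268 -0.4437  0.0318] F [-1.7 -0.6  6.3] g 0.282
```

View pics/s7.png

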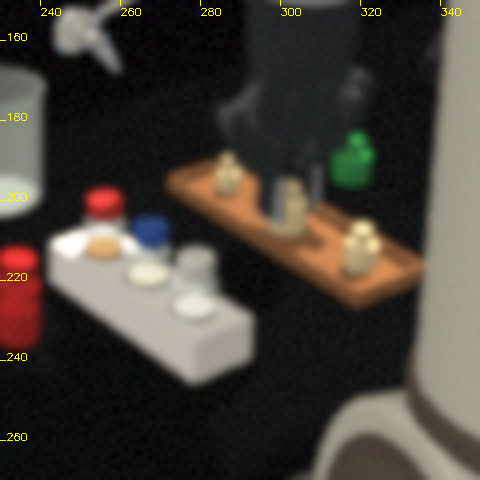

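```bash
python3 -m creep '[{"claw":5,"translation":[-0.005,0,0],"twist":0},{"claw":5,"translation":[-0.015,0,0],"twist":0},{"claw":5,"translation":[-0.03,0,0],"twist":0},{"claw":5,"translation":[-0.05,0,0],"twist":0},{"claw":5,"translation":[-0.05,0,0],"twist":0}]' 60
python3 - <<'E'
from h import *
go((.4867,-.2125,.032),np.radians(-5))
c=cam("wrist");crop(c,170,180,350,384,3,"pics/w8.png")
c=cam("side");crop(c,190,160,310,280,4,"pics/d8.png")
c=cam("scene");crop(c,230,150,350,270,4,"pics/s8.png")
E
```

```text
time_s: 10.38
position: [0.4873, -0.213, 0.083]
tool_rot: [0.708, 0.031, 0.705, -0.031]
ft_force: [-0.2, -0.3, -1.5]
grip_width: 0.285
shift [ 0.051   0.0005 -0.0008] twist -0.0005 t 10.375 B [-0.0262 -0.4441  0.083 ] F [-0.2 -0.3 -1.5] g 0.285
```

View pics/w8.png

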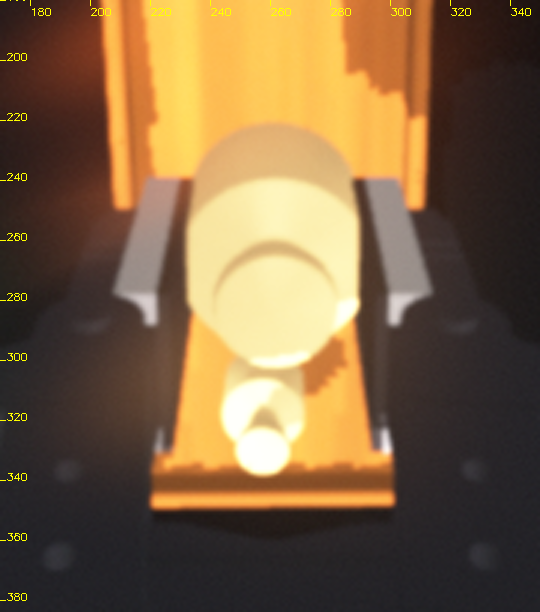

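View pics/d8.png

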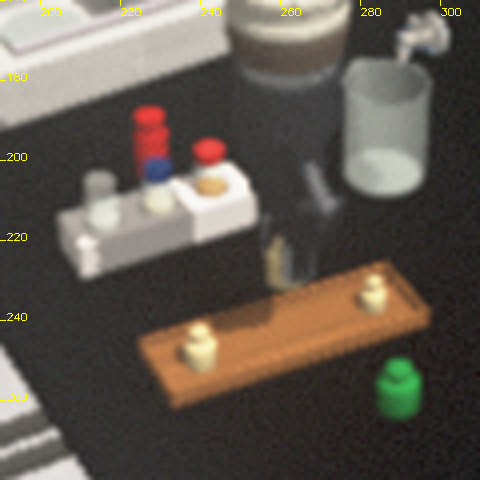

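View pics/s8.png

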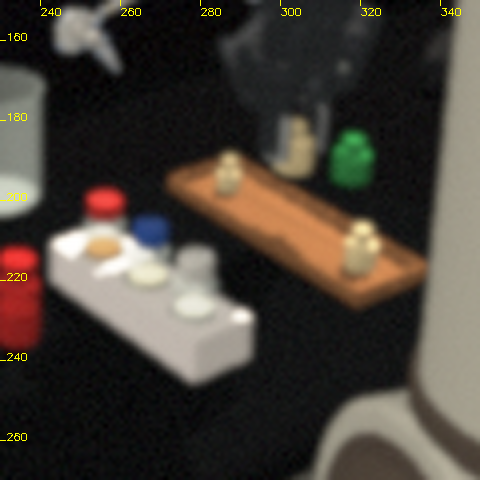

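```bash
python3 -m creep '[{"claw":5,"translation":[-0.04,0,0],"twist":0},{"claw":5,"translation":[-0.08,0.01,0],"twist":0},{"claw":5,"translation":[-0.09,0.04,-0.003],"twist":0},{"claw":5,"translation":[-0.09,0.085,-0.007],"twist":-0.02},{"claw":5,"translation":[-0.09,0.135,-0.011],"twist":-0.04},{"claw":5,"translation":[-0.09,0.185,-0.015],"twist":-0.06},{"claw":5,"translation":[-0.09,0.235,-0.02],"twist":-0.08},{"claw":5,"translation":[-0.09,0.285,-0.024],"twist":-0.1},{"claw":5,"translation":[-0.09,0.335,-0.028],"twist":-0.12},{"claw":5,"translation":[-0.09,0.38,-0.032],"twist":-0.14},{"claw":5,"translation":[-0.09,0.42,-0.035],"twist":-0.14},{"claw":5,"translation":[-0.09,0.443,-0.037],"twist":-0.14}]' 60
python3 - <<'E'
from h import *
go(B(0,0,.12))
E
```

```text
time_s: 12.02
position: [0.4876, 0.2338, 0.1696]
tool_rot: [0.706, -0.019, 0.707, 0.019]
ft_force: [0.8, -0.8, -2.6]
grip_width: 0.283
shift [ 0.0496 -0.002   0.0019] twist 0.0002 t 12.025 B [-0.0019  0.002   0.1696] F [ 0.8 -0.8 -2.6] g 0.283
```

```bash
python3 -m creep '[{"claw":5,"translation":[0.0,-0.0015,0.0015],"twist":0},{"claw":5,"translation":[0.02,-0.0015,0.0015],"twist":0},{"claw":5,"translation":[0.045,-0.0015,0.0015],"twist":0},{"claw":5,"translation":[0.055,-0.0015,0.0015],"twist":0},{"claw":5,"translation":[0.055,-0.0015,0.0015],"twist":0}]' 60
python3 - <<'E'
from h import *
np.set_printoptions(precision=4,suppress=True)
go(B(0,0,.078))
c=cam("wrist");crop(c,130,150,400,384,3,"pics/w9.png")
c=cam("side");crop(c,150,80,290,200,4,"pics/d9.png")
c=cam("scene");crop(c,80,150,240,300,4,"pics/s9.png")
E
```

```text
time_s: 12.65
position: [0.4895, 0.2299, 0.1152]
tool_rot: [0.706, -0.018, 0.707, 0.018]
ft_force: [-0.3, -0.7, -1.0]
grip_width: 0.285
shift [0.0372 0.002  0.0003] twist -0.002 t 12.65 B [-0.0002 -0.002   0.1152] F [-0.3 -0.7 -1. ] g 0.285
```

View pics/w9.png

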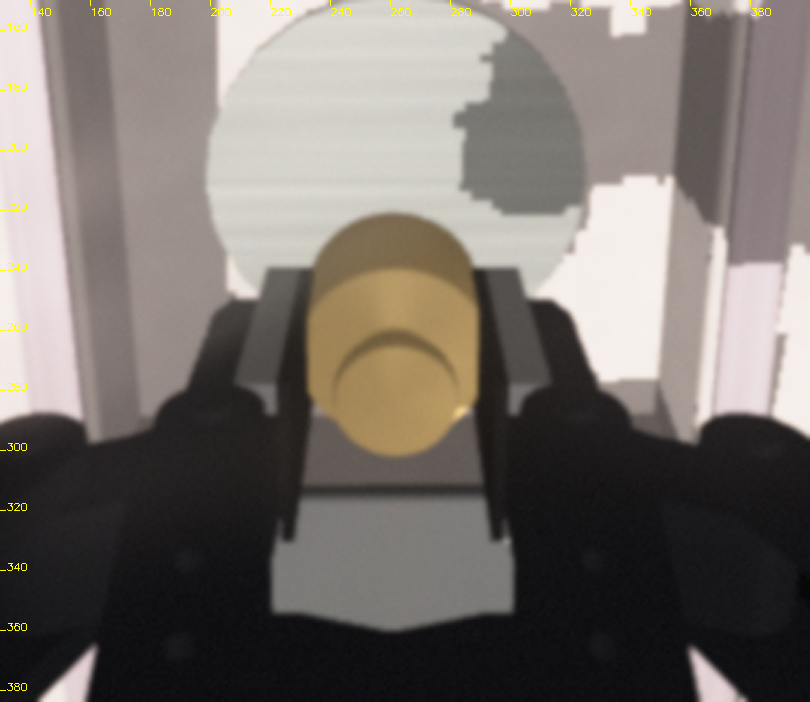

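View pics/s9.png

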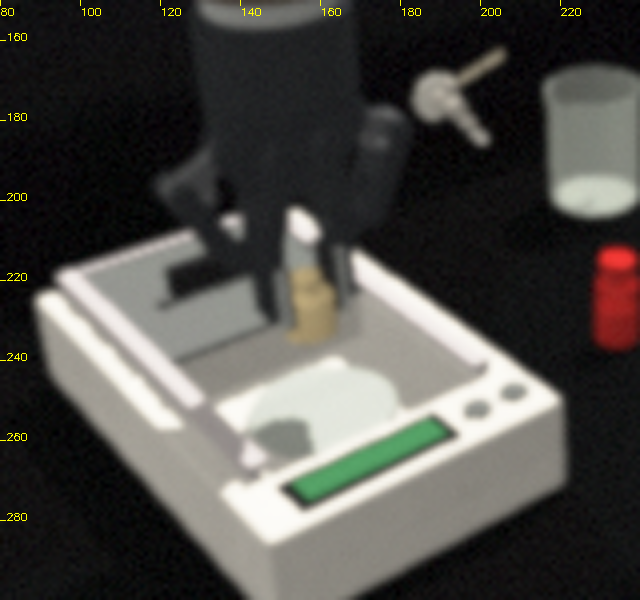

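View pics/d9.png

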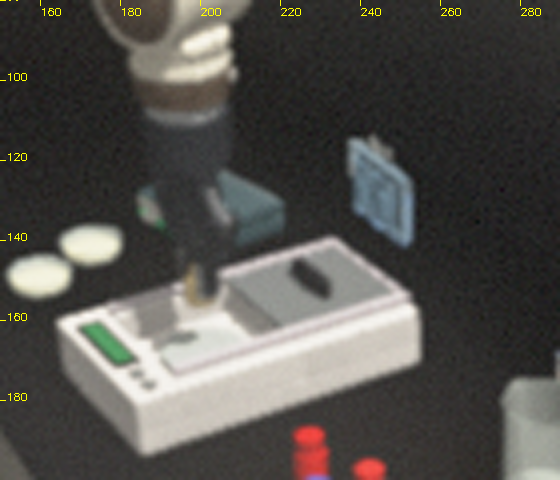

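```bash
python3 - <<'E'
from h import *
np.set_printoptions(precision=4,suppress=True)
c=cam("wrist")
o=telemetry.get_obs();p=o["position"];go(B(0,0,.078))
for d in (.026,.028,.030):
    f=plane(c,260.5,221,p[2]-d); print(d,toB(f)-toB(p))   # expect x=-0.014
k=plane(c,262,281.5,p[2]+.007);print("knob",toB(k)-toB(p))
L=plane(c,198.7,208,.04);Q=plane(c,325,208,.04);print(np.linalg.norm(L-Q),toB((L+Q)/2))
s=cam("scene");
E
python3 - <<'E'
from h import *
c=cam("wrist");g=c["img"].astype(int)
# foot: triangulate using scene: foot bottom center
s=cam("scene");d=cam("side")
for b in (.028,.030,.026):
    p=telemetry.get_obs()["position"]-[0,0,b]; print(b,proj(s,p),proj(d,p))
crop(s,130,205,180,245,12,"pics/s10.png");crop(d,180,130,220,165,14,"pics/d10.png")
E
```

```text
shift [ 0.0388  0.0012 -0.0006] twist -0.0015 t 12.85 B [ 0.0006 -0.0012  0.1168] F [ 0.4  0.4 -1.4] g 0.289
0.026 [-0.013   0.0007 -0.026 ]
0.028 [-0.0123  0.0007 -0.028 ]
0.03 [-0.0115  0.0007 -0.03  ]
knob [-0.0002  0.0013  0.007 ]
0.0800749470287759 [-0.0014  0.0003  0.04  ]
0.028 (np.float64(156.4713242156659), np.float64(232.33651304892032)) (np.float64(200.32321894303135), np.float64(154.96705786589087))
0.03 (np.float64(156.56993403828127), np.float64(233.1321153895753)) (np.float64(200.3688135871), np.float64(155.45504671870907))
0.026 (np.float64(156.37248709777964), np.float64(231.53907684785756)) (np.float64(200.27755966365004), np.float64(154.4783772363797))
```

View pics/s10.png

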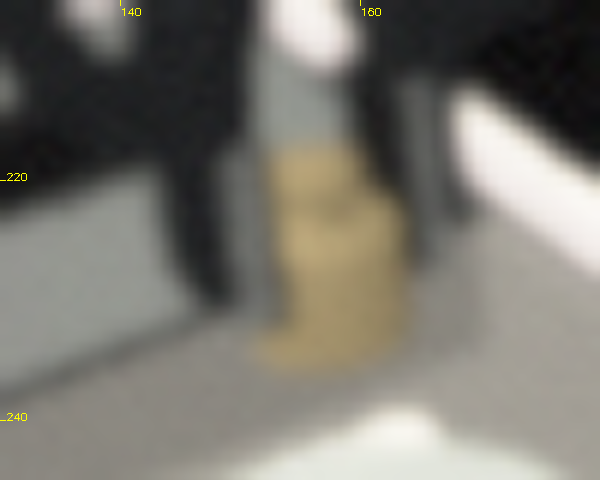

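```bash
python3 -m creep '[{"claw":5,"translation":[0.012,0.001,-0.0005],"twist":0},{"claw":5,"translation":[0.024,0.001,-0.0005],"twist":0},{"claw":5,"translation":[0.032,0.001,-0.0005],"twist":0},{"claw":5,"translation":[0.032,0.001,-0.0005],"twist":0},{"claw":5,"translation":[0.032,0.001,-0.0005],"twist":0}]' 60
python3 - <<'E'
from h import *
P=[];
for i in range(8):
    c=cam("side" if i%2 else "wrist"); P.append(toB(telemetry.get_obs()["position"]))
print(np.mean(P,0),np.std(P,0)); go(B(0,0,.078))
c=cam("wrist");crop(c,130,150,400,384,3,"pics/w11.png")
c=cam("scene");crop(c,80,150,240,300,4,"pics/s11.png")
E
```

```text
time_s: 13.68
position: [0.4893, 0.2316, 0.084]
tool_rot: [0.707, -0.018, 0.707, 0.018]
ft_force: [1.3, 0.5, -1.6]
grip_width: 0.288
[-0.00023908 -0.00022163  0.08410792] [6.99486651e-05 2.06356618e-05 1.08708511e-04]
shift [0.0059 0.0003 0.0003] twist -0.0014 t 14.075 B [-0.0003 -0.0003  0.0839] F [ 0.3 -0.7 -1.4] g 0.285
```

View pics/s11.png

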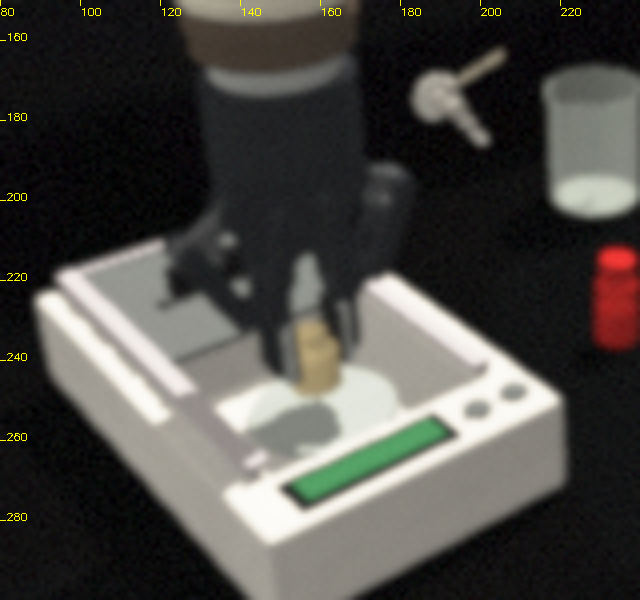

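View pics/w11.png

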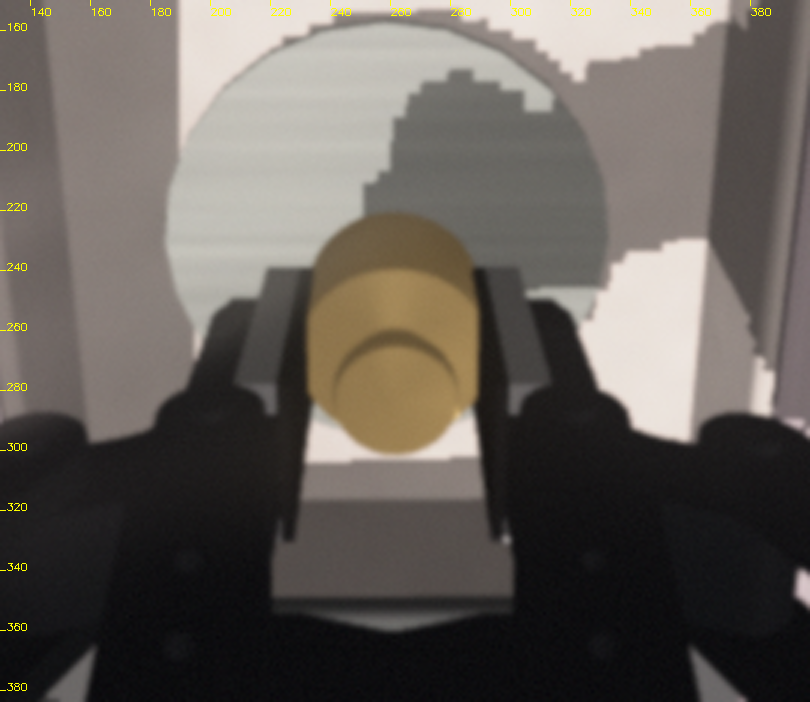

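```bash
python3 - <<'E'
from h import *
c=cam("wrist")
L=plane(c,185,228,.04);Q=plane(c,332.5,228,.04);F=plane(c,259,157.8,.04);print(np.linalg.norm(L-Q),toB((L+Q)/2),toB(F))
E
python3 -m creep '[{"claw":5,"translation":[0.003,0,0],"twist":0},{"claw":5,"translation":[0.006,0,-0.0005],"twist":0},{"claw":5,"translation":[0.006,0,-0.0005],"twist":0},{"claw":5,"translation":[0.006,0,-0.0005],"twist":0}]' 60
python3 - <<'E'
from h import *
P=[];
for i in range(6):
    c=cam("side" if i%2 else "wrist"); P.append(toB(telemetry.get_obs()["position"]))
print(np.mean(P,0),np.std(P,0)); go(B(0,0,.078)); o=telemetry.get_obs();print(R.from_quat(o["tool_rot"],scalar_first=True).as_matrix()[:,0],o["joint_vel"])
c=cam("wrist");crop(c,130,150,400,384,3,"pics/w12.png")
c=cam("scene");crop(c,80,150,340,310,3,"pics/s12.png")
c=cam("side");crop(c,150,120,310,270,4,"pics/d12.png")
E
```

```text
0.07965206430463945 [-0.00240226 -0.00046955  0.04      ] [-0.04072732 -0.00025559  0.04      ]
time_s: 14.72
position: [0.4887, 0.2316, 0.0778]
tool_rot: [0.707, -0.018, 0.707, 0.018]
ft_force: [-0.1, 0.9, -1.1]
grip_width: 0.287
[-0.00085009 -0.00025304  0.07788017] [1.57085253e-05 9.46810836e-06 1.58424463e-05]
shift [-0.0001  0.0002  0.0009] twist -0.0013 t 15.025 B [-0.0009 -0.0002  0.0779] F [ 0.4  0.8 -1.8] g 0.285
[ 1.19196321e-04  6.89696723e-05 -9.99999991e-01] [ 0.00139017  0.00149208 -0.00142879  0.00011298  0.00143287 -0.00042609]
```

View pics/s12.png

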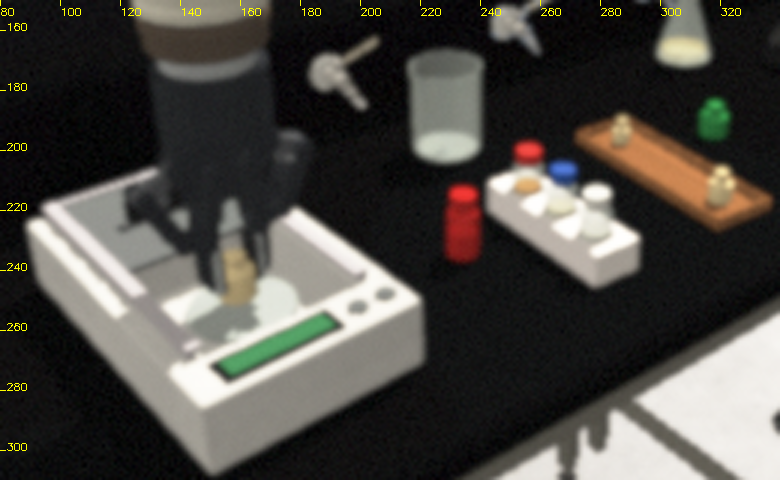

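View pics/d12.png

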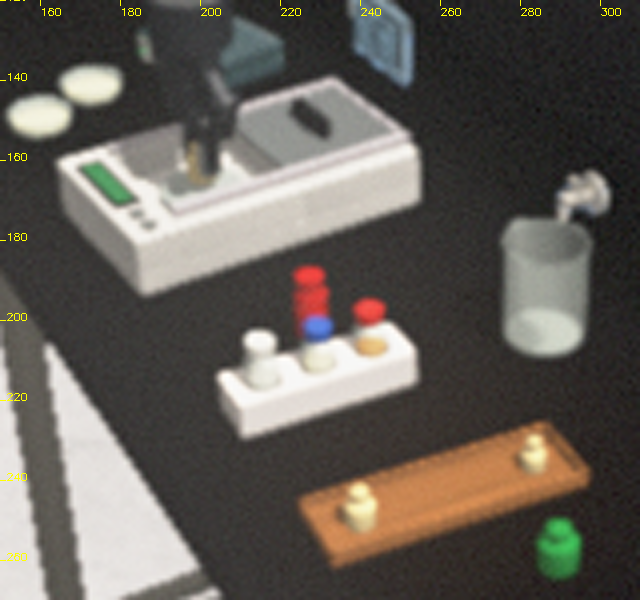

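View pics/w12.png

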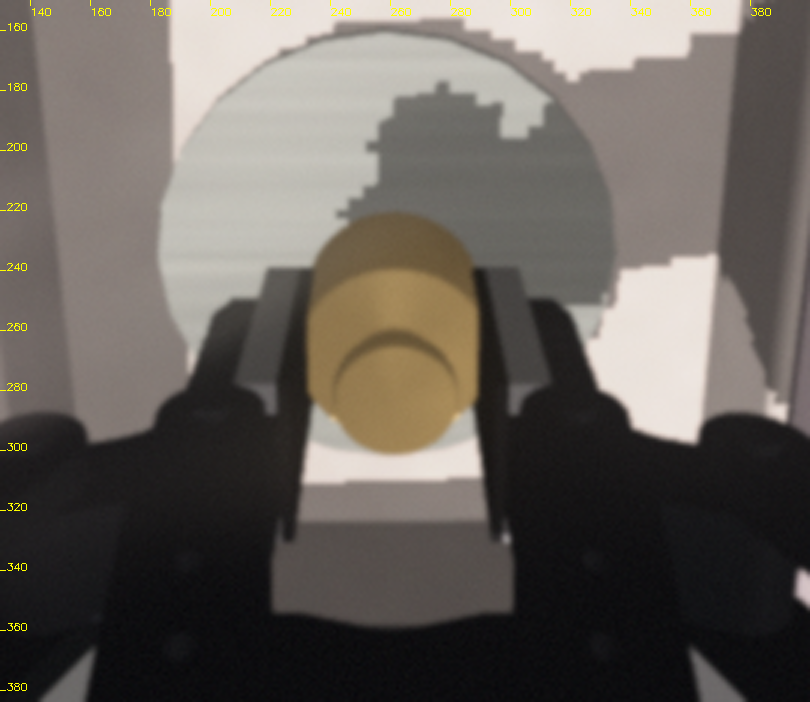

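Run:
```python
from h import *
c=cam("wrist")
F=toB(plane(c,259.5,160.5,.04));K=toB(plane(c,260,300.5,.04));print("pan mid",(F+K)/2,K[0]-F[0])
f=toB(plane(c,260.5,221,.050));print("foot centre",f[0]+.014,f[1])
bot.finish_job(); print(telemetry.get_obs()["time_s"])
```

```text
pan mid [-1.44303865e-03  8.19713794e-05  4.00000000e-02] 0.0791618275589831
foot centre 0.0008073038048398255 0.0004777015577931842
the job is handed in; nothing more can be done
the job is handed in; nothing more can be done
```

The job is handed in. The cover is back at its stop and the largest weight is held upright over the middle of the pan, about 1 cm above it. No verdict was reported.

- **Cover:** I pushed its grip back with closed fingers until it stopped. Force rose from 11 N to 18 N with no further movement. The wrist image put the cover's front edge at balance x 55 mm, against 56 mm expected at the stop.
- **Weight:** I gripped the large weight from the middle of the tray by its body at 60 N, lifted it, and carried it over the vial rack with its foot about 14 cm up. I then lowered it into the well. The last pictures show it upright and at the same place in the hand as when lifted.
- **Final position:** The foot is at about z 50 mm, 10 mm above the pan; this height comes from the arm's own position reading and assumes no slip in the grip. The foot's centre was within about 1 mm of my balance origin. The pan's image-based centre was about 2 mm from the foot, which is within calibration accuracy.
- **Contact and surroundings:** No contact force showed on the weight at the balance. The vials, the two other weights, the beaker and the flask looked unmoved in the last scene and side pictures.
- **Odd readings:** The jaw opening read about 24 mm on the 28 mm body. There was also a 6 N upward force while gripping in the tray, which was gone after lifting. The lift and hold stayed steady.

The robot clock read about 15 s at the last check, well under the 64 s limit.

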